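# Lever up a heavy hob with a pry bar and pack its bare foot

## Task

The heavy hob has lost the rubber pad of its front left foot and stands crooked: hook the pry bar under the middle of its left end, heel on the wooden block against the ridge, and lever that end up until the bar lies flat on the block and holds it by itself. Then slide the orange packer, slot first, along the worktop from the left, until the bare foot meets the end of the slot, pressing it home for a moment with no more than about 8 N; let the hob down gently on it with the bar so that it stands level, and lay the bar flat on the worktop or the mat. Do not shove the hob out of place or push on it with the gripper, and leave the other things alone.

Things in the scene. Friction and masses are not known exactly. Their poses are not given: they have to be found in the camera images.
- hob: Induction hob, 6 kg give or take a fifth, loose, 200 mm deep (x) by 280 mm wide (y), top 102 mm, underside 47.5 mm up, on four 12 mm foot rods at x +-70, y +-110 mm, three with black rubber pads. Origin on the worktop under its middle when level; x to its back, y to its left end, z up. At the start it leans about 2 deg on the bare front left foot.
- hob_end (a point): Middle of the lower edge of the hob's left end face (hob x = 0, y = +140, z = +47.5 mm). About 2 mm low at the start, about 5 mm above its level height with the bar flat on the block.
- bare_foot (a point): Nominal middle of the lower end of the bare front left foot (hob x = -70, y = +110, z = +4 mm), on the worktop at the start, 9 mm up with the bar flat on the block, 4 mm up on the packer. The foot is clamped in a slotted hole: it really stands up to 7 mm either way along hob y, which is not measured. Rod 12 mm across; a 36 mm flange 8 mm above its end.
- far_edge (a point): Point of the hob at x = 0, y = -110, z = 0 mm, between its two right feet, about which it is levered up.
- block: Wooden fulcrum block stuck to the worktop half under the hob's left end: x from -45 to +35 mm, 56 mm wide (y), flat top 12 mm up; a ridge 5 mm higher runs across it at x = 27 to 34 mm. Origin on the worktop; x points in under the hob, square to its end.
- heel_seat (a point): Point on the block's flat top (block x = +20, z = 12 mm), about 12 mm inside the hob's end face, where the bar's origin belongs at first, bar x along block x: there the round heel touches the ridge. As the handle comes down the heel may roll back up to 5 mm.
- pry_bar: Blue gooseneck pry bar, 0.45 kg, lying hook up on the black mat (6 mm thick). Origin on its flat underside below the heel (round, radius 7 mm, centre 7 mm above the origin, 26 mm wide). Handle 20 to 22 mm wide, 12 mm thick, yellow grip, from the heel 200 mm along -x; z up when flat. Centre of mass near x = -85 mm.
- bar_toe (a point): Centre of the steel roller toe, free to turn, at the top of the hook (bar x = +3, z = +36 mm; radius 5, 35 mm wide). Heel on the block, handle raised 45 deg, its top is 42 mm up and passes under the hob; it takes the load near 35 deg (under 15 N at mid handle). Handle down flat on the block, the hook is upright, the hob's end 7 mm higher than before, and the bar holds it unaided.
- packer: Orange plastic horseshoe packer 120 x 44 x 12 mm, 60 g, flat on the black mat (6 mm thick). Origin at the centre of its underside, x towards the slotted end, z up. Slot 18 mm wide, 30 mm deep from the end at x = +60 mm: the foot rod goes in until it meets the slot's end; the flange then rests on the packer.
- slot_seat (a point): Point of the packer's underside (x = +36 mm) that lies under the middle of the foot rod when the packer is fully home, the rod touching the slot's end.
- green_mug: Bystander: small green mug behind the work, to be left alone.
- spice_b: Bystander: spice jar with a yellow cap right of the hob, to be left alone.
- keys: Bystander: bunch of keys right of the hob, to be left alone.

How it is judged:
By the outcome, as a careful person would: the job done as asked, in the order asked, and still so for the second after the job is handed in, with the robot touching nothing.
It also fails if it takes over 72 s, if anything falls off the work surface, if the arm or the gripper's body presses on something with over 40 N, if the wrist force passes 120 N, or if a joint passes its speed limit or range.

## Robot

A 6-joint arm with a two-finger parallel gripper is mounted at the origin on a cart in front of the work surface, level with it; the furniture and walls round the work are solid. World frame = base frame: x ahead of the robot, y to its left, z up, the work surface at z = 0. Lengths are in mm, angles in rad, forces in N, time in s.
With the tool pointing down it reaches from about 300 to 750 mm from the base axis. Payload 8.5 kg.
Tool frame: the origin (TCP) lies on the front face of the gripper's body, between the roots of the fingers; the fingertips stand tip_extent ahead of it and the grasp point (between the pads) lies 54 mm ahead of it (tip_extent is the distance from the TCP to the fingertips, in mm); z points along the fingers, y is the line along which they close (so a half turn about z gives the same grasp; the last joint's range is limited). The gripper opens to 85 mm and grips with 20 to 120 N. Pads are 22 mm wide; open, the fingers measure 114 mm over their backs; the gripper's body (76 mm by 85 mm) begins 54 mm behind the grasp point. The pads swing forward as they close: fully open they stand 13 mm farther back than shut.
Start: joints at [1.102, 0.381, 1.297, -0, 1.464, -0.215], TCP at [138.088, 532.365, 303.922] pointing down, gripper open.
Joint ranges: [-3.11, 3.11], [-0.89, 2.33], [0.22, 2.48], [-1.42, 4.56], [0.17, 2.85], [-2.88, 2.88]. Speed limits (rad/s): [2.39, 2.39, 3.14, 3.14, 3.14, 3.14].

## Interface

Orientations are given as a unit quaternion [w, x, y, z].
In Python, from station import move_pose, move_straight, move_joints, grip, sleep, ik, sense, capture, PlanningError, hand_in, tip_extent gives the robot as it stands. Calls block until the motion is done:
- move_pose(position, orientation): joint-space move of the TCP to a pose.
- move_straight(position, orientation=None, v=150): straight line of the TCP; orientation=None keeps the orientation; v is the mean speed in mm/s.
- move_joints(angles): joint-space move.
- grip(opening, effort=None): finger opening in mm; effort is the grip in N (None keeps the last); returns when the fingers have stopped.
- sleep(seconds).
- ik(position, orientation): joint angles nearest the present ones, or None.
- sense(): the state.
- capture(name): name is "scene" or "top"; returns a dict with "image" (384x512x3 uint8, red, green, blue), "range_z" (384x512 float32, mm along the optical axis (not along the pixel's ray), 0 where there is no reading), "mtx" (3x3 intrinsics, pixels), "k1" (the pictures are not rectified: a ray, as slopes to the right and down, at radius r is drawn at 1 + k1 r^2 times it, then the intrinsics apply), "xyz" and "rotation" of the camera in the world. Camera axes: x right, y down, z forward; pixel columns grow to the right and rows downward; lengths in mm; the calibration is good to about 2 mm. A picture is of the moment at which its call begins.
A pose or a line that the arm cannot do raises PlanningError and nothing moves.
- hand_in(): hands the job in; it is judged then, once.
The state is a dict: "time": time; "joints": joint angles; "joint_vel": joint speeds; "joint_torque": joint torques, N m; "tcp_pos": TCP position; "eef_rot": TCP orientation; "force": force on the tool from outside, world axes, zero at the start; "moment": the same for the moment, N m; "width": finger opening in mm; "gripper_force": force on a finger pad.
Only numpy, scipy, OpenCV 4.12 (cv2) and the standard library are available. Lean on these libraries where they do the work, as an engineer would, in place of code of your own. Each camera call takes 0.05 s, during which the arm holds its last target. There are 200 camera calls.

## Working session

There is one attempt and no reset: what is moved stays moved. The work goes in short steps, each a Python script; the robot and the scene stay as the last script left them, time stands still between calls to the robot, and variables do not carry over. Pictures are saved under pics/ and viewed, at most 11 in all, crops included, and the job is handed in when it is done.

```bash
ls; mkdir -p pics
cat > h.py <<'E'
import numpy as np, cv2
from station import *
def cap(n,save=None):
    c=capture(n); c={k:(np.array(v) if k!='k1' else v) for k,v in c.items()}
    if save: cv2.imwrite('pics/'+save+'.png',c['image'][:,:,::-1])
    return c
def rays(c,uv):
    uv=np.asarray(uv,float).reshape(-1,1,2)
    d=np.array([c['k1'],0,0,0,0],float)
    n=cv2.undistortPoints(uv,c['mtx'].astype(float),d).reshape(-1,2)
    return np.c_[n,np.ones(len(n))]@R(c).T
def R(c):
    r=np.asarray(c['rotation'],float)
    if r.shape==(3,3): return r
    from scipy.spatial.transform import Rotation as Ro
    return Ro.from_quat(r,scalar_first=True).as_matrix()
def plane(c,uv,z):
    d=rays(c,uv); o=np.asarray(c['xyz'],float)
    return o+d*((z-o[2])/d[:,2])[:,None]
def cloud(c):
    h,w=c['range_z'].shape
    u,v=np.meshgrid(np.arange(w),np.arange(h))
    d=rays(c,np.c_[u.ravel(),v.ravel()])
    P=np.asarray(c['xyz'])+d*c['range_z'].reshape(-1,1)
    P[c['range_z'].ravel()==0]=np.nan
    return P.reshape(h,w,3)
E
python3 - <<'E'
from h import *
print(sense()); print(tip_extent if not callable(tip_extent) else tip_extent())
for n in('scene','top'):
    c=cap(n,n+'0'); print(n,c['xyz'],c['rotation'],c['mtx'].tolist(),c['k1'])
E
```

```text
pics
{'time': 0.0, 'joints': array([ 1.10168521e+00,  3.81197048e-01,  1.29826091e+00,  1.34356985e-05,
        1.46359069e+00, -2.15271097e-01]), 'joint_vel': array([0.00062919, 0.00011385, 0.00018873, 0.00029876, 0.00170098,
       0.00019604]), 'joint_torque': array([-1.50932854e-03, -4.48468995e+01, -2.31267840e+01, -3.31651036e-04,
        4.86966746e-03, -9.12215370e-07]), 'tcp_pos': array([138.01525726, 532.20838155, 303.31108669]), 'eef_rot': array([-2.50572390e-04,  1.26580217e-01,  9.91956107e-01, -6.83547984e-04]), 'force': array([0.49022345, 0.09939649, 1.00761146]), 'moment': array([ 0.05449939,  0.03188472, -0.05586011]), 'gripper_force': 0.0, 'width': 85.61118623545879}
72.6
scene [  31.82074592  818.58206191 1304.42621372] [ 0.09849565 -0.27520679  0.90471842 -0.30991034] [[450.0458735218763, 0.0, 251.7511031582261], [0.0, 450.0458735218763, 198.48472472505335], [0.0, 0.0, 1.0]] -0.11704505726671077
top [-119.34733282  185.16100146 1541.1940328 ] [ 0.14151751 -0.6179997   0.75279204 -0.17706866] [[461.0320657669422, 0.0, 261.16451493480685], [0.0, 461.0320657669422, 194.6281748529624], [0.0, 0.0, 1.0]] -0.07590115068514262
```

View pics/scene0.png

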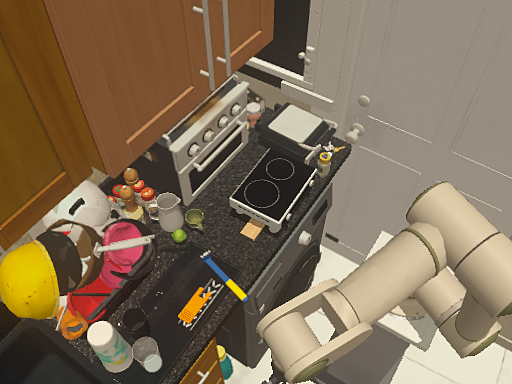

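View pics/top0.png

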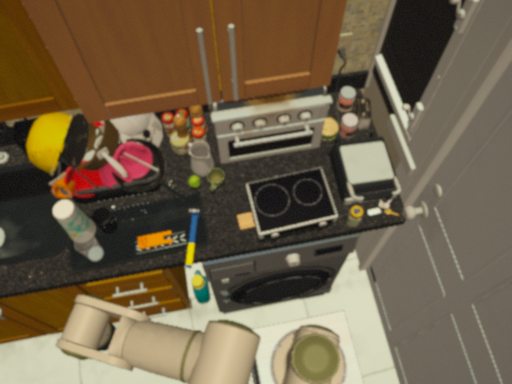

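Run:
```python
from h import *
out=[]
for n,B,H,K in(('top',(130,195,225,285),(235,150,350,250),(232,208,262,235)),('scene',(165,240,255,335),(220,135,330,230),(235,215,272,242))):
    c=cap(n); P=cloud(c); im=c['image']; hsv=cv2.cvtColor(im,cv2.COLOR_RGB2HSV)
    def msk(box,lo,hi):
        m=cv2.inRange(hsv,lo,hi); k=np.zeros_like(m); x0,y0,x1,y1=box; k[y0:y1,x0:x1]=255
        m=m&k
        nn,l,st,_=cv2.connectedComponentsWithStats(m)
        return (l==1+np.argmax(st[1:,4])).astype(np.uint8)
    for name,box,lo,hi,z in(('blue',B,(95,120,60),(125,255,255),14),('yel',B,(22,150,120),(34,255,255),14),('org',B,(8,170,120),(20,255,255),18),('tan',K,(8,50,120),(24,180,255),12)):
        m=msk(box,lo,hi); v,u=np.nonzero(m)
        Q=P[m>0]; Q=Q[~np.isnan(Q[:,0])]
        W=plane(c,np.c_[u,v],z)[:,:2]
        r=cv2.minAreaRect(W.astype(np.float32))
        ax=np.linalg.svd(W-W.mean(0),full_matrices=False)[2][0]
        print(n,name,len(u),'z%',np.percentile(Q[:,2],[5,50,95]).round(1),'mean',W.mean(0).round(1),'rect',np.round(r[0],1),np.round(r[1],1),round(r[2],1),'axis',np.degrees(np.arctan2(ax[1],ax[0])).round(1))
        print('   corners',cv2.boxPoints(r).round(1).tolist())
    # hob top by range
    sel=(P[:,:,2]>88)&(P[:,:,2]<116); k=np.zeros(sel.shape,bool); x0,y0,x1,y1=H; k[y0:y1,x0:x1]=1
    m=(sel&k).astype(np.uint8); nn,l,st,_=cv2.connectedComponentsWithStats(m); m=l==1+np.argmax(st[1:,4])
    Q=P[m]; ce=Q.mean(0); nv=np.linalg.svd(Q-ce,full_matrices=False)[2][2]; nv*=np.sign(nv[2])
    r=cv2.minAreaRect(Q[:,:2].astype(np.float32))
    print(n,'hob',m.sum(),'c',ce.round(1),'n',nv.round(4),'rect',np.round(r[0],1),np.round(r[1],1),r[2], cv2.boxPoints(r).round(1).tolist())
    k=cv2.resize(im[(150 if n=='top' else 140):(290 if n=='top' else 340),(120 if n=='top' else 160):(350 if n=='top' else 340)],None,fx=3 if n=='top' else 2.9,fy=3 if n=='top' else 2.9,interpolation=cv2.INTER_CUBIC)
    cv2.imwrite(f'pics/crop_{n}.png',k[:,:,::-1])
```

```text
top blue 202 z% [ 3.3 16.3 23. ] mean [536.4 292.9] rect [535.9 293.2] [ 26.3 104.2] 75.5 axis 165.6
   corners [[482.20001220703125, 293.5], [583.0999755859375, 267.3999938964844], [589.5999755859375, 292.8999938964844], [488.70001220703125, 319.0]]
top yel 168 z% [-0.7 17.3 23.3] mean [441.3 317.4] rect [440.7 317.3] [27.9 77.2] 75.8 axis 165.1
   corners [[399.79998779296875, 313.29998779296875], [474.70001220703125, 294.3999938964844], [481.5, 321.3999938964844], [406.70001220703125, 340.29998779296875]]
top org 425 z% [ 5.9 17.  23.3] mean [515.7 435.8] rect [514.6 433.4] [ 50.9 123.7] 1.3 axis 91.4
   corners [[487.79998779296875, 494.6000061035156], [490.6000061035156, 371.0], [541.5, 372.1000061035156], [538.7000122070312, 495.79998779296875]]
top tan 276 z% [-0.1 11.8 19.7] mean [526.7 102.1] rect [527.3 102.1] [62.8 61.7] 2.9 axis -151.7
   corners [[494.3999938964844, 131.39999389648438], [497.5, 69.69999694824219], [560.2999877929688, 72.9000015258789], [557.2000122070312, 134.5]]
top hob 4195 c [532.4 -59.8 101.9] n [-0.0365  0.0152  0.9992] rect [537.8 -61.6] [205.8 279
[... 691 characters left out ...]
z% [ 9.7 16.3 20.6] mean [516.1 439.3] rect [516.3 434.3] [ 48.2 122.2] 1.6 axis 93.3
   corners [[490.5, 494.70001220703125], [493.8999938964844, 372.6000061035156], [542.0, 373.8999938964844], [538.7000122070312, 496.1000061035156]]
scene tan 307 z% [ 5.2 10.9 15.7] mean [528.7  96.5] rect [528.6  96.4] [59.7 78.5] 2.6 axis 94.2
   corners [[497.0, 134.3000030517578], [500.5, 55.900001525878906], [560.2000122070312, 58.599998474121094], [556.5999755859375, 137.0]]
scene hob 3566 c [536.4 -47.7 100.4] n [-0.0353  0.0205  0.9992] rect [541.  -55.5] [203.4 282.4] 2.579376220703125 [[433.0, 81.0], [445.70001220703125, -201.1999969482422], [649.0, -192.0], [636.2999877929688, 90.0999984741211]]
```

View pics/crop_top.png

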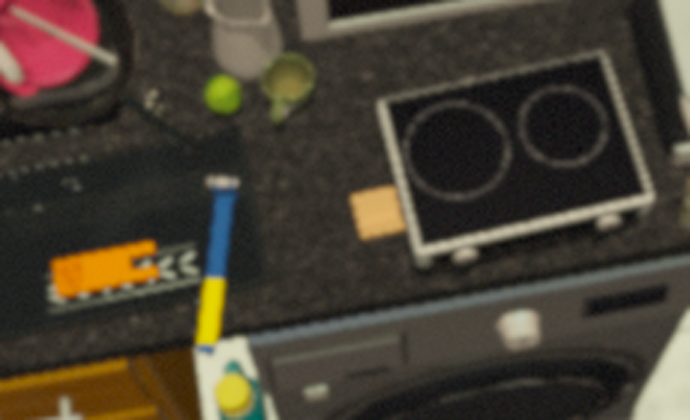

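View pics/crop_scene.png

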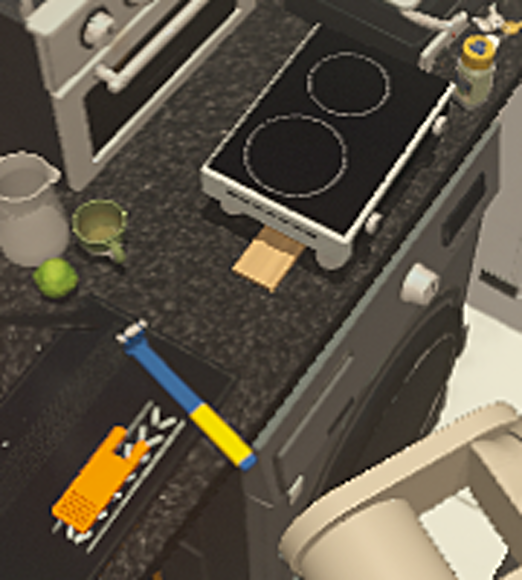

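Run:
```python
from h import *
C={}
for n,H,K in(('top',(240,150,350,250),(228,205,262,238)),('scene',(222,135,325,230),(235,212,275,245))):
    c=cap(n); C[n]=c; im=c['image']; hsv=cv2.cvtColor(im,cv2.COLOR_RGB2HSV); V=hsv[:,:,2]
    # glass: dark blob inside rim
    x0,y0,x1,y1=H
    P=cloud(c); 
    m=((V<70)&(P[:,:,2]>85)).astype(np.uint8); k=np.zeros_like(m); k[y0:y1,x0:x1]=1; m&=k
    m=cv2.morphologyEx(m,cv2.MORPH_CLOSE,np.ones((3,3)))
    m=cv2.morphologyEx(m,cv2.MORPH_OPEN,np.ones((3,3)))
    cs,_=cv2.findContours(m,cv2.RETR_EXTERNAL,cv2.CHAIN_APPROX_NONE); q=max(cs,key=cv2.contourArea)
    W=plane(c,q.reshape(-1,2),102)[:,:2].astype(np.float32); r=cv2.minAreaRect(W)
    A=cv2.moments(W.reshape(-1,1,2)); 
    print(n,'glass',np.round(r[0],1),np.round(r[1],1),round(r[2],2),'centroid',round(A['m10']/A['m00'],1),round(A['m01']/A['m00'],1))
    x0,y0,x1,y1=K
    m=cv2.inRange(hsv,(8,60,130),(24,190,255)); k=np.zeros_like(m); k[y0:y1,x0:x1]=1; m=m*k
    cs,_=cv2.findContours(m,cv2.RETR_EXTERNAL,cv2.CHAIN_APPROX_NONE); q=max(cs,key=cv2.contourArea)
    ap=cv2.approxPolyDP(q,3,True).reshape(-1,2)
    print('block px',ap.tolist()); print(plane(c,ap,12)[:,:2].round(1).tolist())
    print(plane(c,ap,0)[:,:2].round(1).tolist())
def tri(a,b):
    o1,o2=C['top']['xyz'],C['scene']['xyz']; d1=rays(C['top'],a)[0]; d2=rays(C['scene'],b)[0]
    s=np.linalg.lstsq(np.c_[d1,-d2],o2-o1,rcond=None)[0]
    p,q=o1+s[0]*d1,o2+s[1]*d2; return ((p+q)/2).round(1),np.linalg.norm(p-q).round(1)
print('roller',tri((194,210.7),(205.2,254.5)), plane(C['top'],(194,210.7),45)[0].round(1),plane(C['scene'],(205.2,254.5),45)[0].round(1))
print('tail',plane(C['top'],(120+205/3,150+352/3),14)[0].round(1),plane(C['scene'],(160+249/2.9,140+468/2.9),14)[0].round(1))
for n,b in(('top',(225,200,262,240)),('scene',(228,205,278,248))):
    x0,y0,x1,y1=b; k=cv2.resize(C[n]['image'][y0:y1,x0:x1],None,fx=8,fy=8,interpolation=cv2.INTER_CUBIC); globals()[n]=cv2.resize(k,(390,340))
cv2.imwrite('pics/blk.png',np.hstack([top,scene])[:,:,::-1])
```

```text
top glass [540.2 -60. ] [185.  257.9] 2.28 centroid 539.3 -60.5
block px [[252, 212], [237, 215], [241, 229], [255, 226]]
[[554.3, 75.3], [553.1, 130.8], [496.7, 126.3], [498.4, 75.1]]
[[559.6, 74.5], [558.4, 130.4], [501.5, 125.8], [503.2, 74.2]]
scene glass [534.7 -58.7] [198.8 271.4] 1.77 centroid 538.0 -58.5
block px [[251, 218], [240, 232], [253, 240], [265, 224]]
[[557.0, 62.1], [555.4, 132.2], [499.9, 134.4], [502.0, 56.3]]
[[561.9, 55.1], [560.2, 125.8], [504.3, 128.1], [506.3, 49.2]]
roller (array([590.2, 280. ,  34.1]), np.float64(0.8)) [584.6 279.3  45. ] [585.8 284.5  45. ]
tail [391.3 329.2  14. ] [391.5 335.4  14. ]
```

View pics/blk.png

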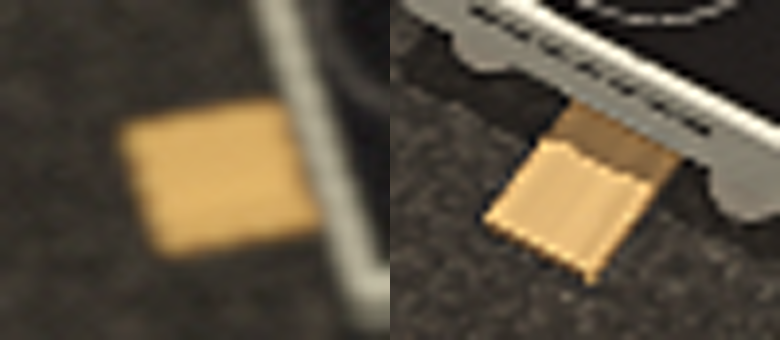

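```bash
cat >> h.py <<'E'
from scipy.spatial.transform import Rotation as Ro
PHI=20.; D=145.; HG=15.   # tool lean to tail, grasp distance, bar-frame height of pad grasp point
YAW=-90+1.8
def barR(yaw,pitch):  # pitch>0: handle raised
    return Ro.from_euler('ZY',[yaw,pitch],degrees=True)
def tool(p,yaw,pitch,d=None,h=None,s=1,phi=None):
    """TCP pose for bar with heel-circle centre at world p (bar 0,0,7)"""
    d=D if d is None else d; h=HG if h is None else h
    phi=PHI if phi is None else phi
    B=barR(yaw,pitch)
    z=B.apply([np.sin(np.radians(phi)),0,-np.cos(np.radians(phi))]); y=s*B.apply([0,1,0]); x=np.cross(y,z)
    q=Ro.from_matrix(np.c_[x,y,z]).as_quat(scalar_first=True)
    g=np.asarray(p,float)+B.apply([-d,0,h-7])
    return g-54*z,q
E
python3 - <<'E'
from h import *
seat=np.array([530.6,66,19.]); u=np.array([.0314,-.9995,0])
for s in(1,-1):
  for phi in (0,20,30):
    W=[('mat',(583,281.5,13),-14.4,0),('matup',(583,281.5,110),-14.4,0),('mid',seat-90*u+[0,0,100],YAW,30),('pre',seat-70*u+[0,0,15],YAW,48),('in',seat,YAW,48),('30',seat,YAW,30),('flat',seat,YAW,0)]
    print(s,phi)
    for n,p,y,pi in W:
        a,q=tool(p,y,pi,s=s,phi=phi); j=ik(a,q); print('  ',n,a.round(0),None if j is None else np.round(j,2))
E
```

```text
1 0
   mat [443. 318.  75.] [ 0.4   0.64  1.6  -0.    0.9  -0.91]
   matup [443. 318. 172.] [ 0.4   0.5   1.51 -0.    1.13 -0.91]
   mid [525. 250. 245.] [ 0.08  0.46  1.43  0.55  1.28 -0.12]
   pre [527. 187. 183.] [-0.13  0.56  1.6   0.87  1.3  -0.54]
   in [529. 117. 168.] [-0.26  0.58  1.61  0.82  1.36 -0.65]
   30 [528. 161. 145.] [-0.09  0.56  1.59  0.58  1.13 -0.42]
   flat [526. 211.  81.] [ 0.17  0.66  1.53 -0.    0.95  0.14]
1 20
   mat [425. 322.  72.] [ 0.51  0.62  1.75 -0.46  0.56 -0.45]
   matup [425. 322. 169.] [ 0.51  0.45  1.66 -0.34  0.8  -0.6 ]
   mid [524. 268. 252.] [0.22 0.47 1.32 0.18 1.33 0.15]
   pre [526. 202. 195.] [-0.    0.5   1.52  0.53  1.2  -0.25]
   in [529. 132. 180.] [-0.14  0.51  1.56  0.52  1.21 -0.39]
   30 [527. 178. 152.] [ 0.05  0.54  1.53  0.2   1.08 -0.07]
   flat [525. 229.  78.] [ 0.31  0.72  1.44 -0.38  1.11  0.47]
1 30
   mat [416. 324.  68.] [ 0.57  0.63  1.82 -0.9   0.49  0.01]
   matup [416. 324. 165.] [ 0.57  0.46  1.73 -0.62  0.67 -0.31]
   mid [524. 277. 252.] [0.29 0.49 1.26 0.   1.39 0.26]
   pre [526. 210. 198.] [ 0.07  0.49  1.
[... 492 characters left out ...]
28. 161. 145.] [-0.09  0.56  1.59  0.58  1.13  2.73]
   flat [526. 211.  81.] None
-1 20
   mat [425. 322.  72.] [ 0.51  0.62  1.75 -0.46  0.56  2.69]
   matup [425. 322. 169.] [ 0.51  0.45  1.66 -0.34  0.8   2.54]
   mid [524. 268. 252.] None
   pre [526. 202. 195.] None
   in [529. 132. 180.] [-0.14  0.51  1.56  0.52  1.21  2.75]
   30 [527. 178. 152.] None
   flat [525. 229.  78.] [ 0.31  0.72  1.44 -0.38  1.11 -2.67]
-1 30
   mat [416. 324.  68.] None
   matup [416. 324. 165.] [ 0.57  0.46  1.73 -0.62  0.67  2.83]
   mid [524. 277. 252.] None
   pre [526. 210. 198.] None
   in [528. 140. 183.] None
   30 [527. 188. 152.] None
   flat [525. 238.  74.] [ 0.37  0.77  1.4  -0.53  1.22 -2.55]
```

```bash
cat >> h.py <<'E'
def F(n=1):
    return np.array(sense()['force'])
def guarded(dirn,dist,step,thr,F0,v=40):
    """step along dirn until |force along -dirn| change exceeds thr; returns travelled, force"""
    dirn=np.asarray(dirn,float); p=np.array(sense()['tcp_pos']); st=p.copy(); n=int(np.ceil(dist/step)); f=0
    cmd=p.copy()
    for i in range(n):
        cmd=cmd+dirn*step; move_straight(cmd,v=v)
        f=-(F()-F0)@dirn
        if f>thr: break
    return (i+1)*step,f
E
python3 - <<'E'
from h import *
p=np.array([583,281.5,13.])
grip(42)
a,q=tool(p+[0,0,60],-14.4,0); move_pose(a,q)
a,q=tool(p+[0,0,22],-14.4,0); move_straight(a,q); sleep(.2)
F0=F(); print(F0,sense()['tcp_pos'],a,tip_extent, sense()['time'])
t=guarded([0,0,-1],30,1.0,3,F0,v=25); s=sense()
print(t,s['tcp_pos'],s['force'],s['time'])
cap('top','g1');
E
```

```text
[ 0.53952532 -0.14747271  0.14561217] [424.93725816 322.47090812  94.74233566] [424.66659425 322.15310898  93.74340152] 72.6 2.9167
(26.0, np.float64(7.935921128650713)) [425.19354814 322.5931299   69.40468753] [-2.35887321 -1.75999288  8.0815333 ] 9.4167
```

Run:
```python
from h import *
s=sense(); p=np.array(s['tcp_pos']); 
move_straight(p+[0,0,6.5],v=40)
grip(10,100); s=sense(); print(s['width'],s['gripper_force'],s['force'],s['tcp_pos'],s['time'])
move_straight(p+[0,0,40],v=80); s=sense(); print(s['width'],s['force'],s['moment'])
c=cap('top'); c2=cap('scene')
k=np.hstack([cv2.resize(c['image'][190:290,150:250],(400,400),interpolation=cv2.INTER_CUBIC),cv2.resize(c2['image'][220:320,170:270],(400,400),interpolation=cv2.INTER_CUBIC)])
cv2.imwrite('pics/g2.png',k[:,:,::-1])
```

```text
16.874275938761294 97.91407585144043 [-2.84554762 -0.73434508  5.79313236] [424.97408671 322.48821637  76.08553477] 10.1417
16.74499206193434 [-1.09034359 -0.33435394 -5.53029146] [ 0.15227737  0.6516433  -0.04229315]
```

View pics/g2.png

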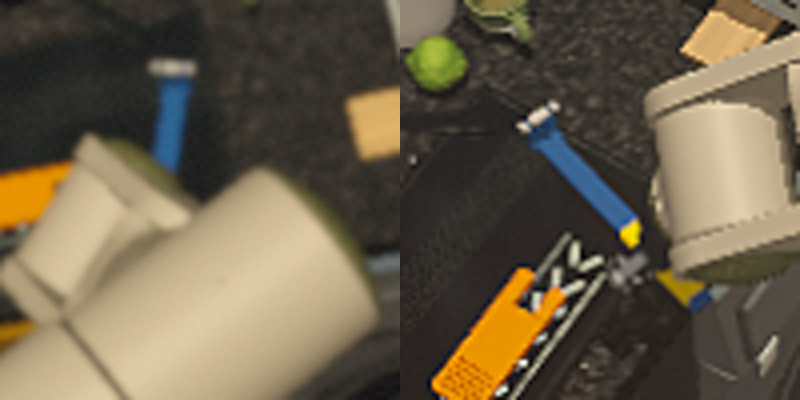

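```bash
sed -i 's/HG=15./HG=19.3/' h.py
python3 - <<'E'
from h import *
c=cap('top'); c2=cap('scene')
for z in(66,76,86): print(z,plane(c,(193.25,206.75),z)[0].round(1),plane(c2,(205,249),z)[0].round(1))
s=sense(); print(s['tcp_pos'],s['time'], s['force'])
# move to pre-insert
seat=np.array([530.6,66,19.]); u=np.array([.0314,-.9995,0])
a,q=tool((583,281.5,140),-14.4,0); move_straight(a,q,v=200)
a,q=tool(seat-100*u+[0,0,110],YAW,30); move_pose(a,q)
a,q=tool(seat-75*u+[0,0,20],YAW,48); move_pose(a,q); sleep(.2)
s=sense(); print(s['tcp_pos'],a,s['force'],s['moment'],s['width'],s['time'])
c=cap('top'); c2=cap('scene')
k=np.hstack([cv2.resize(c['image'][170:250,200:280],(400,400),interpolation=cv2.INTER_CUBIC),cv2.resize(c2['image'][180:260,200:280],(400,400),interpolation=cv2.INTER_CUBIC)])
cv2.imwrite('pics/g3.png',k[:,:,::-1])
E
```

```text
66 [590.4 278.5  66. ] [589.6 277.5  66. ]
76 [585.6 277.9  76. ] [585.1 281.8  76. ]
86 [580.8 277.3  86. ] [580.6 286.2  86. ]
[424.9758222  322.46823587 108.81864046] 10.9083 [-0.63931766  0.01938581 -5.13361611]
[526.01179387 204.94797669 203.3793854 ] [526.28082894 203.46343651 202.66547617] [-0.0288704  -0.57443986 -3.76962831] [-0.35036524 -0.03792179 -0.03049324] 17.211437356505517 12.9833
```

View pics/g3.png

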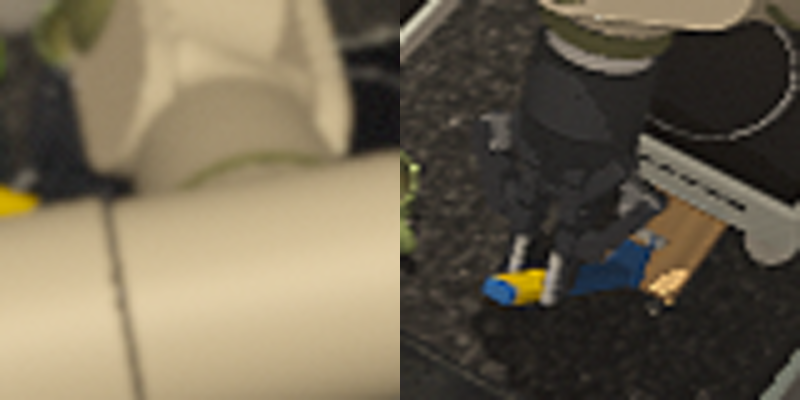

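Run:
```python
from h import *
seat=np.array([530.6,66,19.]); u=np.array([.0314,-.9995,0])
a,q=tool(seat-57*u+[0,0,5],YAW,48); move_straight(a,q,v=100); sleep(.2)
F0=F(); s=sense(); print(s['tcp_pos'],a,F0)
t=guarded([0,0,-1],10,1.,2.5,F0,v=40); s=sense(); print(t,s['tcp_pos'],s['force'],s['time'])
```

```text
[526.90586146 185.81313113 188.07553843] [526.84602894 185.47243651 187.66547617] [-0.19012225  0.20170833 -4.68104005]
(4.0, np.float64(6.492108210758236)) [527.00933922 186.09486979 184.48835558] [-1.00948254  3.11561523  1.81106816] 14.6667
```

Run:
```python
from h import *
u=np.array([.0314,-.9995,0])
s=sense(); p=np.array(s['tcp_pos']); move_straight(p+[0,0,1.5],v=40); sleep(.1)
F0=F(); s=sense();p=np.array(s['tcp_pos']); print(p,F0)
for k in (15,30,45): 
    move_straight(p+u*k,v=60); f=F()-F0; print(k,f.round(1))
    if abs(f@u)>4 or abs(f[2])>5: break
else:
    t=guarded(u,25,1.5,4,F0,v=50); s=sense(); print(t,s['tcp_pos'],(s['tcp_pos']-p)@u,np.array(s['force'])-F0,s['time'])
c=cap('top'); c2=cap('scene')
k=np.hstack([cv2.resize(c['image'][170:250,200:280],(400,400),interpolation=cv2.INTER_CUBIC),cv2.resize(c2['image'][180:260,200:280],(400,400),interpolation=cv2.INTER_CUBIC)])
cv2.imwrite('pics/g4.png',k[:,:,::-1])
```

```text
[526.90348745 185.91649304 185.65319107] [ 0.44165406  0.17340441 -3.77380322]
15 [-1.9 -0.3 -0.6]
30 [-0.1 -0.1 -0.9]
45 [-0.1 -0.7  0.3]
(15.0, np.float64(5.9501582247556755)) [528.87593427 126.08662121 186.19216514] 59.86189172352856 [-1.22992807  5.91449573  4.40585124] 18.7167
```

View pics/g4.png

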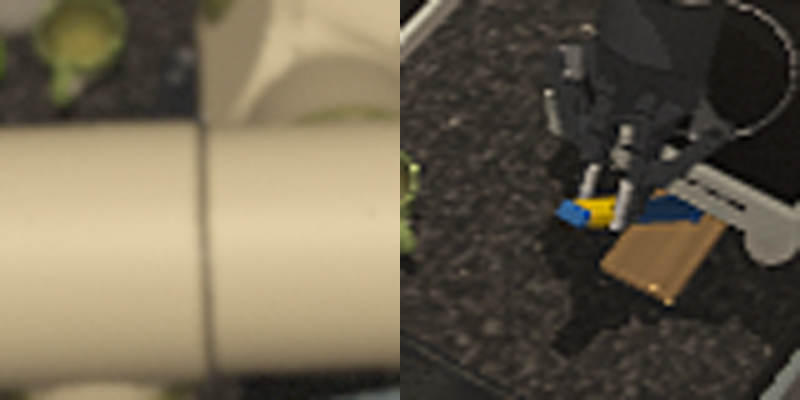

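```bash
cat > lev.py <<'E'
from h import *
u=np.array([.0314,-.9995,0]); P=np.array([530.6,66,19.])+2.5*u+[0,0,1.7]
def lever(seq,F0,lim=35,v=50,back=2.,dz=0):
    for th in seq:
        a,q=tool(P-u*back*(1-th/48)+[0,0,dz],YAW,th); move_straight(a,q,v=v); s=sense(); f=np.array(s['force'])-F0
        print(th,f.round(1),(np.array(s['tcp_pos'])-a).round(1),round(s['width'],1))
        if np.linalg.norm(f)>lim: print('STOP'); break
E
python3 - <<'E'
from lev import *
F0=np.array([.2,.2,-4.])
lever([45,41,37,33,29,25,21],F0)
print(sense()['time'])
E
```

```text
45 [-0.6  6.7  8.1] [0.  1.2 0.9] 17.0
41 [-0.8  7.6  7.8] [-0.   1.2  0.8] 16.7
37 [-1.8  6.8  7.4] [0.  1.3 0.7] 16.7
33 [-0.6  7.4  6.5] [0.1 1.3 0.8] 16.6
29 [-2.1  9.3  7.6] [0.1 1.5 0.8] 17.0
25 [-0.9 10.4  6.8] [0.2 1.7 0.8] 17.0
21 [-0.2 12.   7.6] [0.2 2.  0.9] 17.3
21.575
```

```bash
cat >> h.py <<'E'
def hobtilt(n='scene'):
    c=cap(n); P=cloud(c); X,Y,Z=P[...,0],P[...,1],P[...,2]
    ox,oy=541,-60
    m=(abs(X-ox)<88)&(abs(Y-oy)<125)&(Z>88)&(Z<120); Q=P[m]
    for _ in range(3):
        A=np.c_[np.ones(len(Q)),Q[:,0]-ox,Q[:,1]-oy]; k=np.linalg.lstsq(A,Q[:,2],rcond=None)[0]
        r=Q[:,2]-A@k; Q=Q[abs(r)<3*np.std(r)]
    return dict(c=k[0].round(1),b=k[1].round(4),cy=k[2].round(4),end=(k[0]+140*k[2]).round(1),n=len(Q))
E
python3 - <<'E'
from h import *
for i in range(2): print(hobtilt('scene'),hobtilt('top'))
c2=cap('scene'); c=cap('top')
k=np.hstack([cv2.resize(c['image'][170:250,200:280],(300,300),interpolation=cv2.INTER_CUBIC),cv2.resize(c2['image'][180:260,200:280],(500,500),interpolation=cv2.INTER_CUBIC)[:300]])
k=cv2.resize(c2['image'][170:260,195:315],(800,600),interpolation=cv2.INTER_CUBIC)
cv2.imwrite('pics/g5.png',k[:,:,::-1])
E
```

```text
{'c': np.float64(101.5), 'b': np.float64(0.0019), 'cy': np.float64(0.0029), 'end': np.float64(101.9), 'n': 299} {'c': np.float64(103.0), 'b': np.float64(-0.0004), 'cy': np.float64(0.0051), 'end': np.float64(103.7), 'n': 2932}
{'c': np.float64(101.2), 'b': np.float64(0.0023), 'cy': np.float64(0.0005), 'end': np.float64(101.3), 'n': 298} {'c': np.float64(102.9), 'b': np.float64(-0.0002), 'cy': np.float64(0.0042), 'end': np.float64(103.5), 'n': 2916}
```

View pics/g5.png

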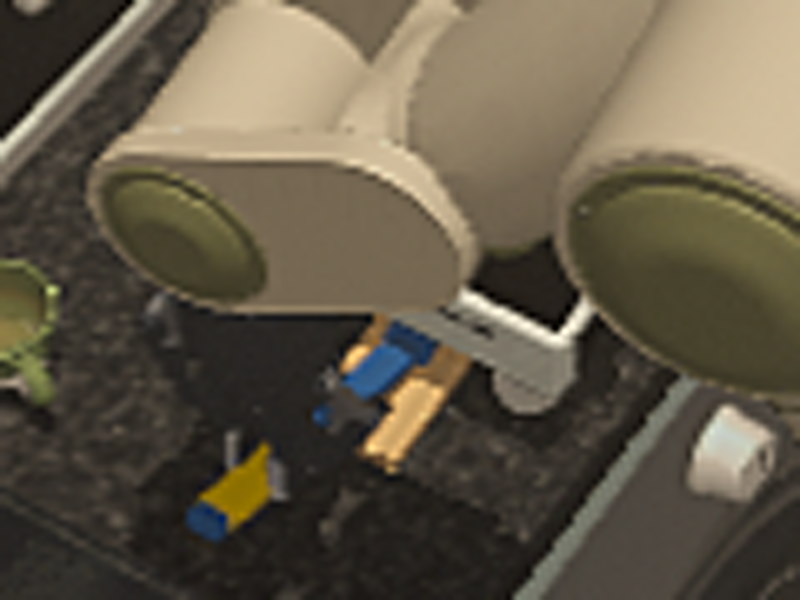

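Run:
```python
from lev import *
F0=np.array([.2,.2,-4.])
lever([17,13,9,5,2,0],F0,back=5.)
print(sense()['time'],hobtilt('top'))
```

```text
17 [-0.4  8.5  4.6] [0.2 0.9 0.4] 16.8
13 [-0.9  8.6  4.1] [0.3 1.  0.3] 16.9
9 [-0.5  9.8  4. ] [0.3 1.2 0.2] 16.8
5 [-0.3 11.5  2.5] [0.3 1.4 0.1] 16.9
2 [-1.2 10.7  2.4] [ 0.3  1.3 -0. ] 17.2
0 [-0.3 10.4  2.8] [0.4 1.3 0. ] 17.2
24.1083 {'c': np.float64(104.7), 'b': np.float64(0.0025), 'cy': np.float64(0.0183), 'end': np.float64(107.3), 'n': 3267}
```

Run:
```python
from lev import *
F0=np.array([.2,.2,-4.])
a,q=tool(P-u*5,YAW,0)
a2=a-u*1.5
for dz in(0,-1,-2,-3,-4):
    move_straight(a2+[0,0,dz],q,v=20); s=sense(); f=np.array(s['force'])-F0; print(dz,f.round(1),(s['tcp_pos']-a).round(1),np.round(s['moment'],2))
    if f[2]>12: break
print(s['time'],hobtilt('top'))
```

```text
0 [1.2 4.  2.5] [0.3 1.5 0.1] [ 1.04 -0.13  0.21]
-1 [1.3 4.7 2.5] [ 0.3  1.6 -0.8] [ 0.96 -0.14  0.17]
-2 [1.2 4.5 9.1] [ 0.4  1.7 -1.1] [0.69 0.   0.1 ]
-3 [-1.5  5.1 15.4] [ 0.4  1.7 -1.4] [ 0.38  0.34 -0.  ]
25.1583 {'c': np.float64(104.9), 'b': np.float64(0.0013), 'cy': np.float64(0.0201), 'end': np.float64(107.7), 'n': 3256}
```

Run:
```python
from lev import *
s=sense(); p=np.array(s['tcp_pos']); a,q=tool(P-u*5,YAW,0)
move_straight(p+[0,0,1.2],q,v=20)
grip(50); s=sense(); print(s['width'],s['force'],s['time'])
z=Ro.from_quat(s['eef_rot'],scalar_first=True).apply([0,0,1])
move_straight(p-z*70,q,v=150)
pk=np.array([517.5,433,0]); pd=np.array([np.cos(np.radians(-88.5)),np.sin(np.radians(-88.5)),0])
g=pk-48*pd
_,qp=tool((0,0,0),-88.5,0,phi=0)
grip(65,40)
move_pose(g+[0,0,120],qp); sleep(.1)
out=[]
for n,b in(('top',(215,195,290,255)),('scene',(225,175,300,255))):
    print(hobtilt(n)); c=cap(n); np.savez(n+'1.npz',**c); x0,y0,x1,y1=b
    out.append(cv2.resize(c['image'][y0:y1,x0:x1],(400,int(400*(y1-y0)/(x1-x0))),interpolation=cv2.INTER_CUBIC)[:426])
    V=cv2.cvtColor(c['image'],cv2.COLOR_RGB2HSV)[:,:,2]; Pc=cloud(c)
    m=((V<70)&(abs(Pc[:,:,0]-541)<115)&(abs(Pc[:,:,1]+60)<155)&(Pc[:,:,2]>88)).astype(np.uint8); m=cv2.morphologyEx(cv2.morphologyEx(m,cv2.MORPH_CLOSE,np.ones((3,3))),cv2.MORPH_OPEN,np.ones((3,3)))
    qd=max(cv2.findContours(m,cv2.RETR_EXTERNAL,cv2.CHAIN_APPROX_NONE)[0],key=cv2.contourArea)
    W=plane(c,qd.reshape(-1,2),104.7)[:,:2].astype(np.float32); r=cv2.minAreaRect(W); A=cv2.moments(W.reshape(-1,1,2))
    print(n,np.round(r[0],1),np.round(r[1],1),round(r[2],2),'centroid',round(A['m10']/A['m00'],1),round(A['m01']/A['m00'],1))
h=max(o.shape[0] for o in out); out=[cv2.copyMakeBorder(o,0,h-o.shape[0],0,0,cv2.BORDER_CONSTANT) for o in out]
cv2.imwrite('pics/g6.png',np.hstack(out)[:,:,::-1]); print(sense()['time'],F())
```

```text
49.90290124157808 [-0.54745812  0.17512773 -0.00612322] 25.9167
{'c': np.float64(104.9), 'b': np.float64(0.0026), 'cy': np.float64(0.021), 'end': np.float64(107.8), 'n': 3266}
top [542.2 -62.7] [181.6 256.8] 2.19 centroid 541.6 -63.1
{'c': np.float64(103.4), 'b': np.float64(0.0009), 'cy': np.float64(0.0189), 'end': np.float64(106.0), 'n': 2359}
scene [539.8 -60.4] [188.3 263.8] 2.51 centroid 551.6 -68.5
28.0917 [-0.46522456  1.11123568  0.26805218]
```

View pics/g6.png

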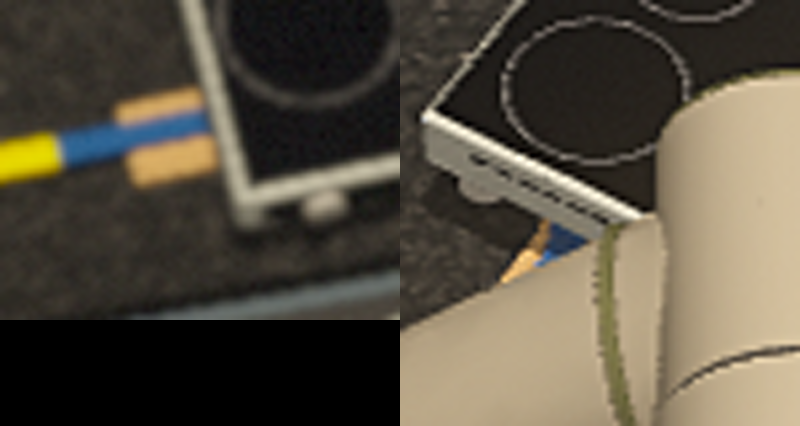

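Run:
```python
from lev import *
pk=np.array([517.5,433,0]); pd=np.array([np.cos(np.radians(-88.5)),np.sin(np.radians(-88.5)),0])
g=pk-48*pd; _,qp=tool((0,0,0),-88.5,0,phi=0)
move_straight(g+[0,0,85],qp,v=150); move_straight(g+[0,0,73],qp,v=40); s=sense(); print(s['force'],s['tcp_pos'])
grip(30,40); s=sense(); print(s['width'],s['gripper_force'],s['force'],s['tcp_pos'],s['time'])
move_straight(g+[0,0,100],qp,v=120); s=sense(); print(s['width'],s['force'],s['moment'])
pd=np.array([.0384,-.9993,0]); foot=np.array([467.8,46.5,0]); _,qn=tool((0,0,0),-87.8,0,phi=0)
print(ik(foot-(36+48+100)*pd+[0,0,100],qn))
c=cap('top'); np.savez('pk.npz',**c); cv2.imwrite('pics/pk.png',c['image'][:,:,::-1])
hsv=cv2.cvtColor(c['image'],cv2.COLOR_RGB2HSV); m=cv2.inRange(hsv,(8,170,120),(20,255,255)); m[:,:100]=0; m[:195]=0;m[290:]=0
v,uu=np.nonzero(m[:,:230]); W=plane(c,np.c_[uu,v],45)[:,:2]; print(len(W),W.min(0),W.max(0),sense()['time'])
```

```text
[-0.11125581  0.40300841 -0.3265921 ] [516.23682882 480.97395119  72.96015543]
42.839309651822354 47.27403379736643 [-2.27414959 -0.30665345 16.24347609] [516.79644084 481.85841983  76.34826952] 29.25
42.74409661839359 [-0.01969921  0.12754    -1.07971431] [ 0.03134934 -0.01838336 -0.0177394 ]
[ 2.33525836e-01  5.68862857e-01  1.66786368e+00 -4.44089210e-16
  9.04866119e-01  1.95128592e-01]
13 [378.58425796 603.67345272] [390.50444635 624.24622903] 29.675
```

Run:
```python
from lev import *
pd=np.array([.0384,-.9993,0]); foot=np.array([467.8,46.5,0]); _,qn=tool((0,0,0),-87.8,0,phi=0)
T=lambda o,z: foot-(o+48)*pd+[0,0,z]     # o = packer origin distance from foot
move_pose(T(150,100),qn); move_straight(T(150,75),qn,v=100); sleep(.15); F0=F(); print(F0,sense()['tcp_pos'],T(150,75))
for z in(72,71,70.3,69.8):
    move_straight(T(150,z),qn,v=30); f=F()-F0; print(z,f.round(1))
    if f[2]>1.5: break
move_straight(T(120,z),qn,v=60); print((F()-F0).round(1))
move_straight(T(78,z),qn,v=60); f=F()-F0; F1=F(); print(f.round(1))
for o in(74,70,66,62,58,55,52):
    move_straight(T(o,z),qn,v=40); f=F()-F1; s=sense(); print(o,f.round(1),s['tcp_pos'].round(1))
    if -f@pd>4: print('contact'); break
print(s['time'],s['width'],hobtilt('scene'))
```

```text
[-4.01782118 -0.5997286  15.64666182] [461.06480878 245.52582403  76.08191848] [460.1968 244.3614  75.    ]
72 [-9.7 -4.7 32.2]
[  4.1   1.6 -16.9]
[  2.9   0.4 -17.1]
74 [0.9 0.8 1.4] [463.1 168.4  72. ]
70 [1.2 0.3 0. ] [463.3 164.2  72. ]
66 [0.4 0.7 1.5] [463.5 160.2  72. ]
62 [2.2 0.9 0.8] [463.6 156.2  72. ]
58 [2.1 1.2 1. ] [463.8 152.2  72. ]
55 [ 0.9 -0.1  0.7] [463.9 149.3  72. ]
52 [ 0.3  0.2 -0. ] [464.  146.3  72. ]
34.6833 42.68402273106768 {'c': np.float64(103.7), 'b': np.float64(-0.0049), 'cy': np.float64(0.02), 'end': np.float64(106.5), 'n': 868}
```

Run:
```python
from lev import *
s=sense(); q=s['eef_rot']; F0=np.array(s['force']); print(F0)
t=guarded([0,0,-1],4,.5,1.5,F0,v=30); s=sense(); print(t,s['tcp_pos'],s['time'])
c=cap('scene')
k=cv2.resize(c['image'][190:270,225:305],(600,600),interpolation=cv2.INTER_CUBIC); cv2.imwrite('pics/g7.png',k[:,:,::-1])
```

```text
[ 0.5299442  -0.27498319 -1.28458398]
(1.5, np.float64(6.632639458805383)) [463.98312884 146.39317638  70.80619811] 35.4833
```

View pics/g7.png

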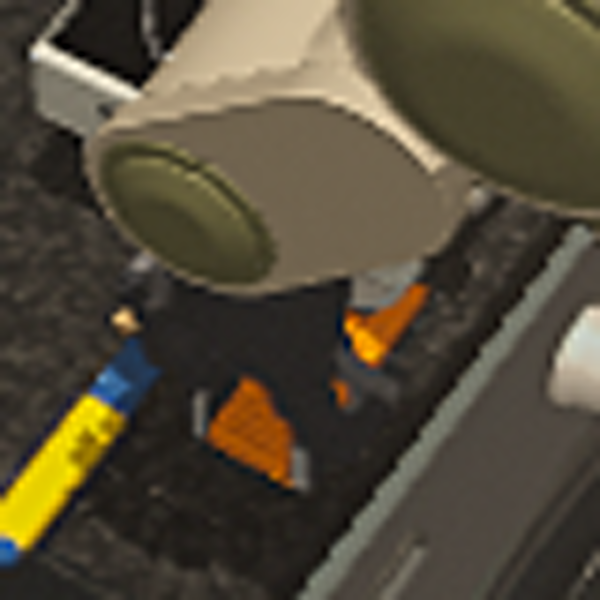

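Run:
```python
from lev import *
pd=np.array([.0384,-.9993,0]); s=sense(); q=s['eef_rot']; p=np.array(s['tcp_pos'])
_,q=tool((0,0,0),-87.8,0,phi=0)
move_straight(p+[0,0,.5],q,v=30); grip(52); move_straight(p+[0,0,25],q,v=120)
b=p-pd*31; b[2]=p[2]+25; move_straight(b,q,v=120); grip(22)
b[2]=76; move_straight(b,q,v=80); sleep(.15); F0=F(); s=sense(); print(F0.round(2),s['tcp_pos'].round(1),s['width'],s['time'])
cmd=b.copy(); tr=0; log=[]
while tr<38:
    st=2. if tr<15 else .7
    tr+=st; move_straight(b+pd*tr,q,v=30); f=F()-F0; r=-f@pd; log.append((round(tr,1),round(r,1),round(f[0],1),round(f[2],1)))
    if r>3: break
print(log); s=sense(); print(s['tcp_pos'].round(1),s['time'])
```

```text
[-0.02 -0.67 -0.46] [463.  177.4  76.4] 21.68672522674733 37.7583
[(2.0, np.float64(-0.5), np.float64(0.2), np.float64(1.1)), (4.0, np.float64(0.8), np.float64(-0.2), np.float64(0.7)), (6.0, np.float64(1.5), np.float64(0.0), np.float64(1.4)), (8.0, np.float64(0.2), np.float64(-0.2), np.float64(0.5)), (10.0, np.float64(1.0), np.float64(-0.1), np.float64(0.4)), (12.0, np.float64(0.1), np.float64(-0.1), np.float64(-0.8)), (14.0, np.float64(0.0), np.float64(0.3), np.float64(-0.3)), (16.0, np.float64(0.2), np.float64(0.7), np.float64(0.6)), (16.7, np.float64(0.9), np.float64(-0.8), np.float64(-0.0)), (17.4, np.float64(0.5), np.float64(-0.4), np.float64(-0.1)), (18.1, np.float64(0.7), np.float64(-0.3), np.float64(-0.4)), (18.8, np.float64(0.9), np.float64(0.2), np.float64(0.0)), (19.5, np.float64(0.5), np.float64(-0.7), np.float64(0.9)), (20.2, np.float64(4.1), np.float64(0.6), np.float64(0.0))]
[463.5 157.4  76. ] 41.2583
```

Run:
```python
from lev import *
pd=np.array([.0384,-.9993,0]); s=sense(); p=np.array(s['tcp_pos'])
F0=np.array([-.02,-.67,-.46])
_,q=tool((0,0,0),-87.8,0,phi=0); b=np.array([462.96,177.38,76.])
s0=sense(); r=-(np.array(s0['force'])-F0)@pd; print(r)
c=p.copy()
for k in range(5):
    if r>4.5: break
    c=c+pd*.3; move_straight(c,q,v=20); r=-(F()-F0)@pd; print(k,round(r,1))
for i in range(4): sleep(.15); print(round(-(F()-F0)@pd,1))
s=sense(); p=np.array(s['tcp_pos']); print(p.round(1))
move_straight(p-pd*12,q,v=60); p=np.array(sense()['tcp_pos']); move_straight(p+[0,0,60],q,v=150)
# above bar handle
a,q2=tool(P-u*5,YAW,0); z=Ro.from_quat(q2,scalar_first=True).apply([0,0,1])
move_pose(a-u*1.6-z*60,q2); grip(42,100)
c=cap('top'); c2=cap('scene')
for cc in(c,c2):
    hsv=cv2.cvtColor(cc['image'],cv2.COLOR_RGB2HSV); m=cv2.inRange(hsv,(6,150,90),(20,255,255)); Pc=plane(cc,np.stack(np.meshgrid(np.arange(512),np.arange(384)),-1).reshape(-1,2),12).reshape(384,512,3)
    m=(m>0)&(abs(Pc[...,0]-466)<34)&(Pc[...,1]>40)&(Pc[...,1]<200); W=Pc[m][:,:2]; 
    if len(W)>5: print('orange',len(W),np.percentile(W,[2,50,98],axis=0).round(1).tolist())
    m=((cv2.inRange(hsv,(22,150,100),(34,255,255))>0)|(cv2.inRange(hsv,(95,120,60),(125,255,255))>0))&(abs(Pc[...,0]-530)<40)&(Pc[...,1]>70)&(Pc[...,1]<330); W=Pc[m][:,:2]
    if len(W)>5: print('bar',len(W),np.percentile(W,[2,50,98],axis=0).round(1).tolist())
print(sense()['time'])
```

```text
4.096990236245603
0 5.5
6.0
6.3
5.3
6.5
[463.5 157.2  76. ]
orange 242 [[438.0, 44.8], [459.3, 90.6], [491.2, 118.5]]
bar 36 [[526.7, 78.2], [531.7, 100.0], [537.2, 121.6]]
orange 295 [[443.2, 63.2], [463.8, 111.4], [487.8, 152.0]]
bar 92 [[519.8, 211.3], [530.8, 235.0], [541.9, 263.8]]
43.8917
```

Run:
```python
from lev import *
a,q=tool(P-u*5,YAW,0); g=a+[.3,1.6,-.5]; z=Ro.from_quat(q,scalar_first=True).apply([0,0,1])
F0=F(); print(F0.round(1))
move_straight(g-z*12,q,v=150); print((F()-F0).round(1)); move_straight(g,q,v=60); f=F()-F0; print(f.round(1))
assert np.linalg.norm(f)<25
grip(10,100); s=sense(); print(s['width'],(np.array(s['force'])-F0).round(1),s['tcp_pos']-a,s['time'])
for th in(3,7,11,15,19):
    k=th/48
    A,q=tool(P-u*(6.5-4*k)+[.3*(1-k),0,-.6*(1-k)],YAW,th); move_straight(A,q,v=35); s=sense(); f=np.array(s['force'])-F0
    print(th,f.round(1),(np.array(s['tcp_pos'])-A).round(1))
    if np.linalg.norm(f)>30: print('STOP'); break
print(hobtilt('top'),s['time'])
```

```text
[ 0.6  0.1 -0.2]
[ 0.1 -0.2  1.1]
[-0.6  0.2  0.4]
17.04254675661697 [-1.3  2.1  3.4] [ 0.47054614  1.879592   -0.06748499] 45.0583
3 [-1.9  3.6  0.3] [0.  0.2 0.1]
7 [-1.   2.9  0.7] [ 0. -0.  0.]
11 [-0.2  0.   0.2] [ 0.  -0.2 -0. ]
15 [-0.4 -3.9 -0.8] [ 0.  -0.3 -0.1]
19 [-0.5 -7.5 -0.4] [ 0.  -0.5 -0.2]
{'c': np.float64(103.4), 'b': np.float64(0.0002), 'cy': np.float64(0.0067), 'end': np.float64(104.3), 'n': 3029} 47.5083
```

Run:
```python
from lev import *
F0=np.array([.6,.1,-.2])
bk=3.5
for th in(22,25,28,31,34,38,42,46):
    k=th/48
    A,q=tool(P-u*bk+[.3*(1-k),0,-.6*(1-k)],YAW,th); move_straight(A,q,v=35); s=sense(); f=np.array(s['force'])-F0
    print(th,round(bk,1),f.round(1),(np.array(s['tcp_pos'])-A).round(1))
    bk=np.clip(bk+.12*(f[1]) ,0,5)
    if np.linalg.norm(f)>30: print('STOP'); break
print(hobtilt('top'),hobtilt('scene'),s['time'])
```

```text
22 3.5 [-0.2 -2.3  0.7] [-0.   0.3  0. ]
25 3.2 [-0.2 -0.9 -0.3] [0.  0.1 0.1]
28 3.1 [ 1.1 -0.6 -0.3] [-0.   0.1 -0.1]
31 3.0 [-0.5  0.3 -0.5] [-0.   0.2 -0. ]
34 3.1 [-0.1  1.  -0.6] [-0.   0.1 -0. ]
38 3.2 [-1.6 -0.3 -1. ] [-0.   0.  -0.1]
42 3.2 [-0.5 -0.4 -0.8] [-0.  0. -0.]
46 3.1 [-0.2  0.1  0.2] [ 0. -0.  0.]
{'c': np.float64(103.0), 'b': np.float64(0.0011), 'cy': np.float64(0.0047), 'end': np.float64(103.6), 'n': 1350} {'c': np.float64(101.2), 'b': np.float64(0.0069), 'cy': np.float64(0.0051), 'end': np.float64(101.9), 'n': 1071} 51.1583
```

Run:
```python
from lev import *
F0=np.array([.6,.1,-.2])
A,q=tool(P-u*4+[0,0,1.2],YAW,46); move_straight(A,q,v=40); print((F()-F0).round(1))
A,q=tool(P-u*25+[0,0,1.2],YAW,46); move_straight(A,q,v=60); print((F()-F0).round(1))
A,q=tool(P-u*85+[0,0,1.5],YAW,46); move_straight(A,q,v=120); print((F()-F0).round(1))
A,q=tool(P-u*100+[0,0,110],YAW,30); move_straight(A,q,v=200)
A,q=tool((583,281.5,120),-14.4,0); move_pose(A,q)
A,q=tool((583,281.5,13+8),-14.4,0); move_straight(A,q,v=120); sleep(.15); F1=F(); print(F1.round(1),(sense()['tcp_pos']-A).round(1))
t=guarded([0,0,-1],12,1.,2.5,F1,v=40); s=sense(); print(t,s['force'].round(1),s['tcp_pos'],s['time'],np.round(s['moment'],2))
print(hobtilt('top'),hobtilt('scene'))
```

```text
[-1.1 -0.1 -2.7]
[-1.8  2.1  0.2]
[-0.6 -0.1 -4.1]
[ 0.   0.6 -4.6] [0.3 0.1 0.7]
(8.0, np.float64(6.953388147234197)) [-2.5  0.7  2.4] [425.00852224 322.37565174  77.10255934] 57.2083 [-0.03  0.37 -0.05]
{'c': np.float64(102.6), 'b': np.float64(0.001), 'cy': np.float64(0.001), 'end': np.float64(102.7), 'n': 3284} {'c': np.float64(101.2), 'b': np.float64(0.0041), 'cy': np.float64(-0.0008), 'end': np.float64(101.1), 'n': 2759}
```

Run:
```python
from lev import *
s=sense(); p=np.array(s['tcp_pos']); A,q=tool((583,281.5,13),-14.4,0); z=Ro.from_quat(q,scalar_first=True).apply([0,0,1])
move_straight(p+[0,0,-.5],q,v=30); print(F().round(1)); grip(45); p=np.array(sense()['tcp_pos']); move_straight(p-z*60,q,v=120); move_straight(p-z*60+[0,0,130],q,v=200)
s=sense(); print(s['force'].round(1),s['time'])
for n in('top','scene'):
    c=cap(n); print(n,hobtilt(n)); hsv=cv2.cvtColor(c['image'],cv2.COLOR_RGB2HSV); g=np.stack(np.meshgrid(np.arange(512),np.arange(384)),-1).reshape(-1,2)
    Pc=plane(c,g,12).reshape(384,512,3); Z=cloud(c)[...,2]
    m=(cv2.inRange(hsv,(6,150,90),(20,255,255))>0)&(abs(Pc[...,0]-466)<34)&(Pc[...,1]>40)&(Pc[...,1]<200); print('orange',np.percentile(Pc[m][:,:2],[2,50,98],axis=0).round(1).tolist(),np.nanmedian(Z[m]).round(1))
    for lo,hi in(((95,120,60),(125,255,255)),((22,150,100),(34,255,255))):
        m=(cv2.inRange(hsv,lo,hi)>0)&(Pc[...,0]>380)&(Pc[...,0]<620)&(Pc[...,1]>240)&(Pc[...,1]<360)
        if m.sum()>5: print('bar',m.sum(),Pc[m][:,:2].mean(0).round(1),np.nanmedian(Z[m]).round(1))
```

```text
[-3.5 -1.2  6.9]
[0.7 0.8 0. ] 59.3917
top {'c': np.float64(102.7), 'b': np.float64(0.0018), 'cy': np.float64(0.0004), 'end': np.float64(102.7), 'n': 3263}
orange [[437.5, 46.9], [461.3, 107.7], [490.9, 149.9]] 11.0
bar 127 [558.5 287.5] 17.9
scene {'c': np.float64(101.4), 'b': np.float64(0.0021), 'cy': np.float64(0.0002), 'end': np.float64(101.4), 'n': 2474}
orange [[443.8, 42.3], [447.8, 61.5], [452.6, 75.9]] 8.7
bar 233 [531.9 295.9] 16.3
bar 166 [443.8 319.1] 16.2
```

Hob level, packer under the foot, bar flat on the mat, gripper clear.

```bash
python3 -c "
from station import *
print(hand_in(), sense()['time'])"
```

```text
the job is handed in; nothing more can be done
the job is handed in; nothing more can be done
```

The job is handed in at about 59 s of the 72 s allowed: the hob measures level, the packer was pressed home at about 6.5 N and is under the foot, and the bar lies flat on the mat. One slip: as I set the packer down, its tail or the fingertips caught the mat edge and pressed on it with about 48 N for a moment, which could count against the 40 N limit if the fingers are included.

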